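# Tip out the parts pot and box the bolts to dry

## Task

Tip the hinged steel pot by its black handle until all the bolts in it have slid out into the tray (do not pick them out of the pot), and stand the pot fully upright again. Then put every bolt into the blue drying box, and leave the box's vented lid half open, at about 45 degrees, so that they can dry. Leave the jar, the tape measure and the red tin where they are, and let no bolt fall off the bench.

Things in the scene. Friction and masses are not known exactly. Their poses are not given: they have to be found in the camera images.
- stand: Fixed green stand with its dark steel catch tray. Origin on the bench below the pot's pivot axis; x along the pivot axis, +y from the pivot towards the tray, z up. Two uprights, 118 mm high, 10 by 28 mm, at x = +-74 mm, y = -6 mm. The pot hangs on the -y side.
- tray_centre (a point): Centre of the tray's flat floor, on its upper face (8 mm above the bench), 138 mm from the pivot axis, axes as the stand. Smooth slippery steel tray: flat for 150 mm (x) by 108 mm (y), then rising at 20 degrees, 40 mm wide, 14 mm high, on all sides, edged by an upright rim 38 mm above the bench; on the pot side, from y = -92 mm on, a chute goes up at 53 degrees to the lip at y = -138 mm, 84 mm above the bench.
- pot_hinge (a point): Middle of the pot's pivot axis, 105 mm above the bench, fixed to the stand, axes as the stand. The axis runs along x and lies at the pot's pouring lip.
- pot (a joint): Tilt of the pot in rad: 0 = upright, resting on its stop; grows as the handle is lifted up and over towards the tray (+y); stop at 2.1. Friction 0.4 N m holds the pot where it is left when it is empty; full, it may sink back if let go. Below about 1.5 the bolts may stay inside; 1.9 and more drains it.
- pot_inside (a point): A point inside the pot, fixed to it, 90 mm from the pivot towards the handle and 45 mm below the rim (pot upright); axes as the pot, which are those of the stand when upright. Open steel pot, inside 112 mm along x, floor 105 mm along y and 85 mm below the rim, 4 mm walls; the wall at the lip is flared outward by 33 degrees.
- pot_handle (a point): Middle of the pot's handle grip, fixed to the pot: a black round bar 12 mm thick parallel to the pivot axis (x), 104 mm long between two rods, 45 mm out from the pot's back wall. With the pot upright it lies 206 mm from the pivot axis (at -y) and 6 mm below it, so 99 mm above the bench; it can turn between the fingers.
- dry_box: Fixed blue open-topped box, 130 (x) by 140 (y) by 60 mm high, 5 mm walls and floor, with a grey vented lid hinged on its +x rim. Origin: centre of its underside.
- dry_box_in (a point): Centre of the drying box's inner floor (5 mm above the bench), axes as the box. Inside 120 by 130 mm, 55 mm deep.
- lid_hinge (a point): Middle of the lid's hinge axis, fixed to the box, 67 mm to +x of its centre and 60 mm above the bench; the axis runs along the box's y.
- lid (a joint): Opening angle of the lid in rad: 0 = shut (flat), 1.57 = standing upright, stop at 1.9; 0.785 = half open, 45 degrees. Stiff hinge (friction 0.35 N m): it stays where it is left. Starts shut or slightly ajar (0 to 0.25).
- lid_handle (a point): Middle of the lid's handle grip, fixed to the lid: a black round bar 12 mm thick parallel to the hinge (y), 90 mm long between two rods, 40 mm out from the lid's front edge. With the lid shut it lies 172 mm from the hinge axis towards the box's -x and 3.5 mm above it; it can turn between the fingers. The lid panel is 130 mm deep and 5 mm thick.
- bolt1: Bright steel hex bolt, 86 mm long, present in some runs only (3 or 4 of the four bolts are there). Lying, its x axis runs along the bolt from the free end (x = -43 mm) to the hex head (x = +31 to +43 mm, 29 mm across); the 16 mm thick shank spans x = -43 to +31 mm with its centre line 9 to 13 mm above the origin on the z axis. Origin: underside, middle of the length. About 0.13 kg. Starts in the pot; it may settle tilted or turned about its length.
- bolt2: Bright steel hex bolt, 86 mm long, present in some runs only (3 or 4 of the four bolts are there). Lying, its x axis runs along the bolt from the free end (x = -43 mm) to the hex head (x = +31 to +43 mm, 29 mm across); the 16 mm thick shank spans x = -43 to +31 mm with its centre line 9 to 13 mm above the origin on the z axis. Origin: underside, middle of the length. About 0.13 kg. Starts in the pot; it may settle tilted or turned about its length.
- bolt3: Bright steel hex bolt, 86 mm long, present in some runs only (3 or 4 of the four bolts are there). Lying, its x axis runs along the bolt from the free end (x = -43 mm) to the hex head (x = +31 to +43 mm, 29 mm across); the 16 mm thick shank spans x = -43 to +31 mm with its centre line 9 to 13 mm above the origin on the z axis. Origin: underside, middle of the length. About 0.13 kg. Starts in the pot; it may settle tilted or turned about its length.
- bolt4: Bright steel hex bolt, 86 mm long, present in some runs only (3 or 4 of the four bolts are there). Lying, its x axis runs along the bolt from the free end (x = -43 mm) to the hex head (x = +31 to +43 mm, 29 mm across); the 16 mm thick shank spans x = -43 to +31 mm with its centre line 9 to 13 mm above the origin on the z axis. Origin: underside, middle of the length. About 0.13 kg. Starts in the pot; it may settle tilted or turned about its length.
- paste_jar: White jar with a blue cap, 56 mm wide, 70 mm high, origin at its underside. Not to be disturbed.
- tape_measure: Yellow tape measure, 60 by 70 by 36 mm, origin at its underside. Not to be disturbed.
- drill_tin: Flat red tin, 85 by 129 by 34 mm, origin at its underside. Not to be disturbed.

How it is judged (in metres and radians):
On the way, in this order (a step that is already met when the one before it is completed fails the run):
1. the pot is tipped past 86 degrees and every bolt has left it (bolts below 70 mm) (value of joint pot above 1.5 rad and height (world z) of each of bolt1, bolt2, bolt3, bolt4 below 0.07 m), for 0.2 s.
2. the pot stands upright again (value of joint pot below 0.1 rad), for 0.2 s.
At the end, for the whole second after the job is handed in: Every bolt lies at rest inside the drying box (middle within 60 mm along x and 65 mm along y of the box's centre, below 50 mm over its floor), the pot is upright (within 0.1 rad), and the lid is open at 45 degrees, give or take 10 (0.61 to 0.96 rad) (value of joint pot below 0.1 rad and value of joint lid between 0.61 and 0.96 rad and x of bolt1 in the frame of dry_box_in between -0.06 and 0.06 m and y of bolt1 in the frame of dry_box_in between -0.065 and 0.065 m and z of bolt1 in the frame of dry_box_in between -0.01 and 0.05 m and linear speed of each of bolt1, bolt2, bolt3, bolt4 below 0.03 m/s and x of bolt2 in the frame of dry_box_in between -0.06 and 0.06 m and y of bolt2 in the frame of dry_box_in between -0.065 and 0.065 m and z of bolt2 in the frame of dry_box_in between -0.01 and 0.05 m and x of bolt3 in the frame of dry_box_in between -0.06 and 0.06 m and y of bolt3 in the frame of dry_box_in between -0.065 and 0.065 m and z of bolt3 in the frame of dry_box_in between -0.01 and 0.05 m and x of bolt4 in the frame of dry_box_in between -0.06 and 0.06 m and y of bolt4 in the frame of dry_box_in between -0.065 and 0.065 m and z of bolt4 in the frame of dry_box_in between -0.01 and 0.05 m); the robot touches nothing.
It fails at once if the jar, the tape measure or the red tin is moved by more than 30 mm (distance of any of paste_jar, tape_measure, drill_tin from where it was at the start of the episode above 0.03 m).
It fails at once if a bolt falls off the bench (height (world z) of any of bolt1, bolt2, bolt3, bolt4 below -0.1 m).
It fails at once if the fingers take hold of a bolt inside the pot ((contact force between the fingers and bolt1 above 0.5 N and x of bolt1 in the frame of pot_inside between -0.056 and 0.056 m and y of bolt1 in the frame of pot_inside between -0.067 and 0.04 m and z of bolt1 in the frame of pot_inside between -0.05 and 0.035 m) or (contact force between the fingers and bolt2 above 0.5 N and x of bolt2 in the frame of pot_inside between -0.056 and 0.056 m and y of bolt2 in the frame of pot_inside between -0.067 and 0.04 m and z of bolt2 in the frame of pot_inside between -0.05 and 0.035 m) or (contact force between the fingers and bolt3 above 0.5 N and x of bolt3 in the frame of pot_inside between -0.056 and 0.056 m and y of bolt3 in the frame of pot_inside between -0.067 and 0.04 m and z of bolt3 in the frame of pot_inside between -0.05 and 0.035 m) or (contact force between the fingers and bolt4 above 0.5 N and x of bolt4 in the frame of pot_inside between -0.056 and 0.056 m and y of bolt4 in the frame of pot_inside between -0.067 and 0.04 m and z of bolt4 in the frame of pot_inside between -0.05 and 0.035 m)).
Of bolt1, bolt2, bolt3, bolt4 only 3 to 4 are there at a start; the rules pass over those that are not, and their reading is None.
At some moment in a run one of bolt1, bolt2, bolt3, bolt4 may be knocked a few centimetres aside while the robot is not near it.
Once in a run the grip may slacken for a moment while it holds something.
It also fails if it takes over 210 s, if anything falls off the work surface, if the arm or the gripper's body presses on something with over 40 N, if the wrist force passes 120 N, or if a joint passes its speed limit or range.

## Robot

A 6-joint arm with a two-finger parallel gripper is mounted at the origin on a cart in front of the work surface, level with it; the furniture and walls round the work are solid. World frame = base frame: x ahead of the robot, y to its left, z up, the work surface at z = 0. Lengths are in mm, angles in degrees, forces in N, time in s.
With the tool pointing down it reaches from about 350 to 850 mm from the base axis. Payload 8.1 kg.
Tool frame: the origin (TCP) lies between the finger pads; the fingertips stand 17 mm ahead of it and the grasp point (between the pads) lies 2 mm behind it; z points along the fingers, y is the line along which they close (so a half turn about z gives the same grasp; the last joint's range is limited). The gripper opens to 85 mm and grips with 20 to 120 N. Pads are 22 mm wide; open, the fingers measure 114 mm over their backs; the gripper's body (76 mm by 85 mm) begins 54 mm behind the grasp point. The pads swing forward as they close: fully open they stand 13 mm farther back than shut.
Start: joints at [69.878, 7.471, 85.268, -0, 87.261, -4.893], TCP at [157.587, 578.94, 248.292] pointing down, gripper open.
Joint ranges: [-169.43, 169.43], [-51.17, 129.36], [1.28, 143.12], [-76.62, 256.62], [0, 156.53], [-152.29, 152.29]. Speed limits (degrees/s): [136.94, 136.94, 159.86, 180, 180, 180].

## Interface

Orientations are given as [roll, pitch, yaw] about the fixed x, y, z axes, in that order (R = Rz(yaw) Ry(pitch) Rx(roll)).
In Python, from bench import sense, snapshot, hand_in, trace, place_of gives the robot as it stands.
- The arm moves only by the shell command python3 -m handwheel 'ROWS' [FORCE]. ROWS is JSON, a list of rows, each a list of 7 numbers: the opening, from -1 (shut) to 1 (fully open), then the shift along the tool's x, y, z in cm, then the turn, a rotation vector about the tool's x, y, z in rad. A call has 1 to 12 rows; each row shifts and turns the commanded pose from where the row before left it, along the tool's axes as they then stand; what a row does not reach is not made up. A row lasts 1/12 s, in which the tool goes at most 41.7 mm and 7.16 degrees, less where a joint would pass 70% of its speed; a pose out of reach is approached as far as the arm can. A call with a gripper value outside its range is refused whole. The fingers move at their own pace and stop on an object; FORCE is the grip in N (left out, the last holds). Time passes only in rows, so rows that do not move let the fingers close. It gives the time, the measured TCP pose, the force, the opening and the grip force at its end, in the units of the state.
- sense(): the state, without advancing time (a new reading comes with each control period).
- snapshot(name): name is "scene" or "top"; returns a dict with "image" (400x640x3 uint8, red, green, blue), "intrinsics" (3x3 intrinsics, pixels), "R" (3x3) and "t" (3): a world point X has camera coordinates R X + t. Camera axes: x right, y down, z forward; pixel columns grow to the right and rows downward; lengths in mm; the calibration is good to about 2 mm. A picture is of the moment at which its call begins. There is no depth.
- hand_in(): hands the job in; it is judged then, once.
Trained networks look in a picture, given as the dict that the camera call returned (one of the last four; its "shot" number tells which), for a name from the list of things; names that differ only in an ending like _2 or _b are one class to them, and where a whole thing is asked for, a point or a joint stands for the part that bears it (a point fixed in the world has none). Each returns a list of dicts, best first, with "conf" (0 to 1); they miss things now and then, are a little off and sometimes report something else, mostly with a low value. They report only what shows in the picture. A call takes as long as a camera call.
- trace(picture, query): "pixels" (400x640 bool, what is visible of it).
- place_of(picture, query): "location" ([x, y, z] in mm, in world coordinates, good to about 4 mm: a listed point, or the origin of a listed thing).
The state is a dict: "time": time; "joint_pos": joint angles; "qd": joint speeds; "joint_efforts": joint torques, N m; "tool_pos": TCP position; "tcp_rot": TCP orientation; "ft_force": force on the tool from outside, world axes, zero at the start; "wrist_torque": the same for the moment, N m; "finger_gap": finger opening in mm; "grip_force": force on a finger pad.
Only numpy, scipy, OpenCV 4.12 (cv2) and the standard library are available. Lean on these libraries where they do the work, as an engineer would, in place of code of your own. Each camera call takes 0.05 s, during which the arm holds its last target. There are 200 camera calls.

## Working session

There is one attempt and no reset: what is moved stays moved. The work goes in short steps, Python scripts to look and compute and a shell command to move; the robot and the scene stay as the last step left them, time stands still between calls to the robot, and variables do not carry over. Pictures are saved under pics/ and viewed, at most 14 in all, crops included, and the job is handed in when it is done.

```bash
ls; mkdir -p pics
cat > h.py <<'E'
import numpy as np,cv2
from bench import sense,snapshot,hand_in,trace,place_of
def save(p,n): cv2.imwrite('pics/'+n+'.png',p['image'][:,:,::-1])
def px(p,X):
    c=p['R']@np.array(X,float)+np.ravel(p['t']); u=np.array(p['intrinsics'])@c; return u[:2]/u[2]
def ray(p,uv,z):
    R=np.array(p['R']);t=np.ravel(p['t']);d=R.T@np.linalg.inv(p['intrinsics'])@np.array([uv[0],uv[1],1.]);o=-R.T@t
    return o+d*(z-o[2])/d[2]
E
python3 - <<'E'
from h import *
s=sense();print(s['tool_pos'],s['tcp_rot'],s['finger_gap'])
for c in('scene','top'):
    p=snapshot(c);save(p,c+'0')
    for q in['stand','tray_centre','pot_hinge','pot_handle','dry_box','dry_box_in','lid_hinge','lid_handle','paste_jar','tape_measure','drill_tin','bolt1']:
        print(c,q,[(np.round(d['location']).tolist(),round(d['conf'],2)) for d in place_of(p,q)[:4]])
E
```

```text
pics
[157.39510925 578.44492955 247.24767272] [-1.79894596e+02 -1.00931648e-02  1.64771827e+02] 85.4769889035877
scene stand [([484.0, -71.0, -2.0], 0.61)]
scene tray_centre []
scene pot_hinge []
scene pot_handle []
scene dry_box [([516.0, 340.0, -1.0], 0.6), ([580.0, 365.0, 58.0], 0.21)]
scene dry_box_in [([519.0, 339.0, 11.0], 0.87)]
scene lid_hinge [([580.0, 366.0, 57.0], 0.78), ([520.0, 341.0, -0.0], 0.34)]
scene lid_handle []
scene paste_jar []
scene tape_measure [([731.0, 191.0, 2.0], 0.48)]
scene drill_tin [([735.0, 193.0, 2.0], 0.72)]
scene bolt1 []
top stand [([484.0, -64.0, 2.0], 0.68)]
top tray_centre [([476.0, 66.0, 5.0], 0.6)]
top pot_hinge [([484.0, -65.0, 106.0], 0.91)]
top pot_handle [([496.0, -271.0, 101.0], 0.96)]
top dry_box [([522.0, 341.0, -2.0], 0.86), ([726.0, 193.0, 0.0], 0.48)]
top dry_box_in []
top lid_hinge [([519.0, 343.0, -1.0], 0.7)]
top lid_handle [([424.0, 296.0, 87.0], 0.63)]
top paste_jar [([733.0, 20.0, -1.0], 0.82), ([450.0, -175.0, 18.0], 0.46), ([484.0, -64.0, 2.0], 0.32)]
top tape_measure [([403.0, -381.0, 2.0], 0.76)]
top drill_tin [([728.0, 192.0, 1.0], 0.87)]
top bolt1 [([530.0, -176.0, 19.0], 0.69), ([450.0, -177.0, 21.0], 0.68), ([503.0, -174.0, 23.0], 0.67), ([478.0, -174.0, 23.0], 0.51)]
```

View pics/scene0.png

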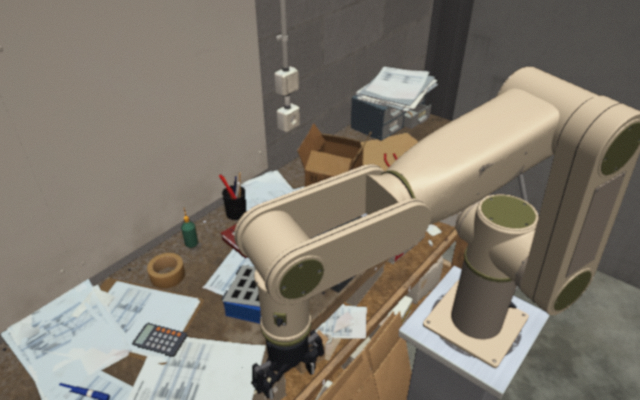

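View pics/top0.png

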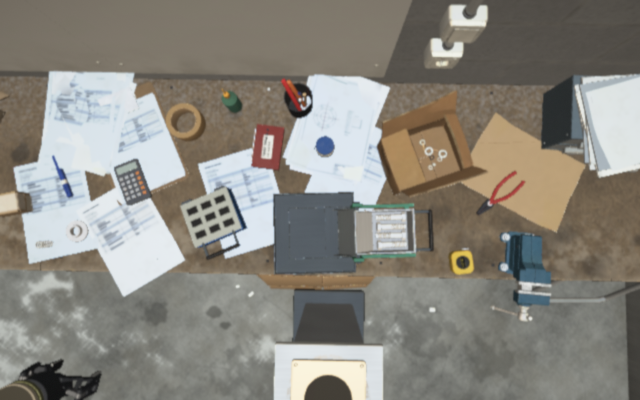

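The scene view shows mostly the arm, with the blue box at (245,300). The top view shows the pot with four bolts at (390,230), its handle at (430,230), the tray at (315,232), the box with its lid slightly ajar at (212,218), the jar at (325,146), the tin at (267,147) and the tape at (462,262). The networks agree with this: stand yaw is about 3.3° and box yaw about 24°. I'm moving to the pot handle.

```bash
cat >> h.py <<'E'
from scipy.spatial.transform import Rotation as Ro
def go(X,rpy=None):
    "tool-axis shift (cm) to X after turning to rpy (rotvec rad, tool axes)"
    s=sense();R=Ro.from_euler('xyz',s['tcp_rot'],degrees=True);T=Ro.from_euler('xyz',rpy,degrees=True) if rpy is not None else R
    d=T.inv().apply(np.array(X)-s['tool_pos'])/10
    print('turn',np.round((R.inv()*T).as_rotvec(),3),'shift cm',np.round(d,2),'rows>=',np.ceil(np.linalg.norm(d)/4.1))
E
python3 -m handwheel '[[0,0,0,0,0,0,-0.108],[0,0,0,0,0,0,-0.108],[0,0,0,0,0,0,-0.107],[0,-2.76,-2.94,-0.13,0,0,0],[0,-2.76,-2.94,-0.13,0,0,0],[0,-2.76,-2.94,-0.13,0,0,0],[0,-2.76,-2.94,-0.13,0,0,0],[0,-2.76,-2.94,-0.13,0,0,0]]'
python3 -m handwheel '[[0,-2.76,-2.94,-0.13,0,0,0],[0,-2.76,-2.94,-0.13,0,0,0],[0,-2.76,-2.94,-0.13,0,0,0],[0,-2.76,-2.94,-0.13,0,0,0],[0,-2.76,-2.94,-0.13,0,0,0],[0,0,-3.8,0,0,0,0],[0,0,-3.8,0,0,0,0],[0,0,-3.8,0,0,0,0],[0,0,-3.8,0,0,0,0],[0,0,-3.8,0,0,0,0],[0,0,-3.8,0,0,0,0]]'
python3 -m handwheel '[[0,0,-3.8,0,0,0,0],[0,0,-3.8,0,0,0,0],[0,0,-3.8,0,0,0,0],[0,0,-3.8,0,0,0,0],[0,0,-3.8,0,0,0,0],[0,0,-3.8,0,0,0,0],[0,0,-3.8,0,0,0,0],[0,0,-3.8,0,0,0,0],[0,0,-3.8,0,0,0,0],[0,0,0,0,0,0,0],[0,0,0,0,0,0,0]]'
python3 -c "
from h import *
go([496,-271,180],[180,0,183.3])
p=snapshot('top')
for q in('pot_handle','pot_hinge'):print([(np.round(d['location']).tolist(),round(d['conf'],2)) for d in place_of(p,q)[:2]])
p=snapshot('scene');save(p,'scene1')
for q in('pot_handle','pot_hinge'):print([(np.round(d['location']).tolist(),round(d['conf'],2)) for d in place_of(p,q)[:2]])
"
```

```text
time: 1.97
tool_pos: [304.6, 438.7, 255.0]
tcp_rot: [180.0, 0.0, -176.7]
ft_force: [1.2, 0.8, 0.2]
finger_gap: 43.0
grip_force: 0.0
time: 2.88
tool_pos: [462.8, 71.8, 261.6]
tcp_rot: [-180.0, 0.0, -176.7]
ft_force: [1.0, 0.8, -0.2]
finger_gap: 43.0
grip_force: 0.0
time: 3.8
tool_pos: [482.0, -269.7, 260.8]
tcp_rot: [180.0, -0.0, -176.9]
ft_force: [0.3, 0.4, 0.2]
finger_gap: 42.6
grip_force: 0.0
turn [ 0.001 -0.001 -0.004] shift cm [-1.39 -0.21  8.08] rows>= 3.0
[([493.0, -272.0, 100.0], 0.85)]
[([484.0, -64.0, 106.0], 0.9)]
[([495.0, -271.0, 98.0], 0.86)]
[([486.0, -67.0, 104.0], 0.98)]
```

The handle reads (495,-271,99) in both cameras. I'm descending and gripping it.

```bash
python3 -m handwheel '[[0,-1.3,-0.2,2.3,0,0,0],[0,0,0,3.5,0,0,0],[0,0,0,3.5,0,0,0],[0,0,0,3.5,0,0,0],[0,0,0,2.0,0,0,0],[0,0,0,1.4,0,0,0],[-1,0,0,0,0,0,0],[-1,0,0,0,0,0,0],[-1,0,0,0,0,0,0],[-1,0,0,0,0,0,0],[-1,0,0,0,0,0,0],[-1,0,0,0,0,0,0]]' 70
python3 - <<'E'
from h import *
s=sense();print(s['tool_pos'],s['finger_gap'],s['grip_force'],s['ft_force'])
# arc steps in tool axes (y=stand y, z=down), 206/-6 -> polar
r=np.hypot(206,6);a0=np.arctan2(-6,206)
th=np.linspace(0,2.0,31);a=a0+th
y=-r*np.cos(a);z=r*np.sin(a)
print([(round(i,2),round(j,2)) for i,j in zip(np.diff(y)/10,-np.diff(z)/10)])
E
```

```text
time: 5.1
tool_pos: [495.5, -272.6, 101.3]
tcp_rot: [-179.6, 0.0, -176.8]
ft_force: [-4.1, -14.9, -6.3]
finger_gap: 9.8
grip_force: 68.1
[ 495.45981926 -272.56773044  101.27994278] 9.84709234495241 68.12495470046997 [ -4.13643237 -14.89064195  -6.25185038]
[(np.float64(0.01), np.float64(-1.37)), (np.float64(0.1), np.float64(-1.37)), (np.float64(0.19), np.float64(-1.36)), (np.float64(0.28), np.float64(-1.35)), (np.float64(0.37), np.float64(-1.32)), (np.float64(0.45), np.float64(-1.3)), (np.float64(0.54), np.float64(-1.26)), (np.float64(0.62), np.float64(-1.22)), (np.float64(0.7), np.float64(-1.18)), (np.float64(0.78), np.float64(-1.13)), (np.float64(0.85), np.float64(-1.08)), (np.float64(0.92), np.float64(-1.02)), (np.float64(0.99), np.float64(-0.95)), (np.float64(1.05), np.float64(-0.88)), (np.float64(1.11), np.float64(-0.81)), (np.float64(1.16), np.float64(-0.74)), (np.float64(1.21), np.float64(-0.66)), (np.float64(1.25), np.float64(-0.58)), (np.float64(1.28), np.float64(-0.49)), (np.float64(1.31), np.float64(-0.41)), (np.float64(1.34), np.float64(-0.32)), (np.float64(1.35), np.float64(-0.23)), (np.float64(1.37), np.float64(-0.14)), (np.float64(1.37), np.float64(-0.05)), (np.float64(1.37), np.float64(0.05)), (np.float64(1.37), np.float64(0.14)), (np.float64(1.35), np.float64(0.23)), (np.float64(1.34), np.float64(0.32)), (np.float64(1.31), np.float64(0.41)), (np.float64(1.28), np.float64(0.49))]
```

```bash
python3 -m handwheel '[[-1,0,0,-1.37,0,0,0],[-1,0,0.1,-1.37,0,0,0],[-1,0,0.19,-1.36,0,0,0],[-1,0,0.28,-1.35,0,0,0],[-1,0,0.37,-1.32,0,0,0],[-1,0,0.45,-1.3,0,0,0],[-1,0,0.54,-1.26,0,0,0],[-1,0,0.62,-1.22,0,0,0],[-1,0,0.7,-1.18,0,0,0],[-1,0,0.78,-1.13,0,0,0]]'; python3 -c "
from h import *
p=snapshot('top');save(p,'top2')
print([(np.round(d['location']).tolist(),round(d['conf'],2)) for d in place_of(p,'pot_handle')[:2]])"
```

```text
time: 5.93
tool_pos: [493.5, -231.8, 231.4]
tcp_rot: [-179.6, 0.1, -176.8]
ft_force: [-0.8, -12.4, -3.2]
finger_gap: 9.9
grip_force: 68.1
[([492.0, -232.0, 227.0], 0.75)]
```

The pot follows and the grip is firm, so I'm continuing over.

```bash
python3 -m handwheel '[[-1,0,0.85,-1.08,0,0,0],[-1,0,0.92,-1.02,0,0,0],[-1,0,0.99,-0.95,0,0,0],[-1,0,1.05,-0.88,0,0,0],[-1,0,1.11,-0.81,0,0,0],[-1,0,1.16,-0.74,0,0,0],[-1,0,1.21,-0.66,0,0,0],[-1,0,1.25,-0.58,0,0,0],[-1,0,1.28,-0.49,0,0,0],[-1,0,1.31,-0.41,0,0,0]]'
python3 -m handwheel '[[-1,0,1.34,-0.32,0,0,0],[-1,0,1.35,-0.23,0,0,0],[-1,0,1.37,-0.14,0,0,0],[-1,0,1.37,-0.05,0,0,0],[-1,0,1.37,0.05,0,0,0],[-1,0,1.37,0.14,0,0,0],[-1,0,1.35,0.23,0,0,0],[-1,0,1.34,0.32,0,0,0],[-1,0,1.31,0.41,0,0,0],[-1,0,1.28,0.49,0,0,0],[-1,0,0,0,0,0,0],[-1,0,0,0,0,0,0]]'
python3 -c "
from h import *
p=snapshot('top');save(p,'top3')
print([(np.round(d['location']).tolist(),round(d['conf'],2)) for d in place_of(p,'pot_handle')[:2]])
print([(np.round(d['location']).tolist(),round(d['conf'],2)) for d in place_of(p,'bolt1')[:6]])
q=snapshot('scene')
print([(np.round(d['location']).tolist(),round(d['conf'],2)) for d in place_of(q,'bolt1')[:6]])
cv2.imwrite('pics/c3.png',np.vstack([p['image'],q['image']])[:,:,::-1][::1])"
```

```text
time: 6.87
tool_pos: [488.4, -120.6, 310.7]
tcp_rot: [-179.5, 0.5, -176.9]
ft_force: [-2.2, -12.5, 11.8]
finger_gap: 9.3
grip_force: 68.5
time: 7.87
tool_pos: [481.6, 18.2, 299.3]
tcp_rot: [180.0, 0.6, -176.6]
ft_force: [8.0, 3.3, 3.1]
finger_gap: 9.4
grip_force: 73.2
[]
[]
[([444.0, 104.0, 15.0], 0.67), ([470.0, 92.0, 6.0], 0.55), ([535.0, 83.0, 4.0], 0.45)]
```

```bash
python3 -c "
import cv2
a=cv2.imread('pics/c3.png');cv2.imwrite('pics/c3b.png',cv2.resize(cv2.hconcat([a[170:300,240:460],a[400+100:400+230,200:420]]),(800,236)))"
```

```text
(no output)
```

View pics/c3b.png

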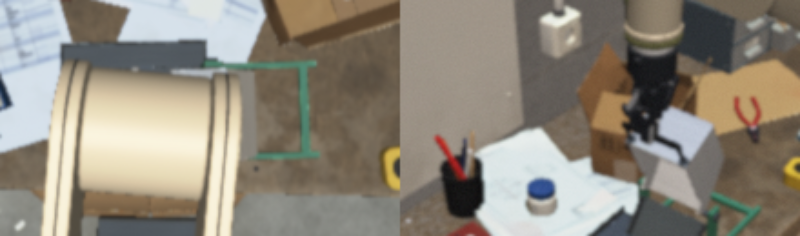

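The pot is held tipped at about 2.0 rad (right panel), and the tray is partly hidden below the crop. I'm holding for a second and then looking at the tray.

```bash
python3 -m handwheel '[[-1,0,0.15,0.1,0,0,0],[-1,0,0,0,0,0,0],[-1,0,0,0,0,0,0],[-1,0,0,0,0,0,0],[-1,0,0,0,0,0,0],[-1,0,0,0,0,0,0],[-1,0,0,0,0,0,0],[-1,0,0,0,0,0,0]]'; python3 -c "
from h import *
p=snapshot('scene')
for c in 'bolt1','tray_centre':print([(np.round(d['location']).tolist(),round(d['conf'],2)) for d in place_of(p,c)[:6]])
cv2.imwrite('pics/c4.png',cv2.resize(p['image'][150:310,230:430,::-1],(750,600),interpolation=cv2.INTER_CUBIC))"
```

```text
time: 8.78
tool_pos: [481.6, 18.8, 298.9]
tcp_rot: [180.0, 0.6, -176.7]
ft_force: [6.4, 3.9, 6.4]
finger_gap: 9.1
grip_force: 73.5
[([537.0, 83.0, 6.0], 0.69), ([447.0, 105.0, 17.0], 0.64), ([472.0, 88.0, 9.0], 0.61), ([486.0, 30.0, 25.0], 0.41)]
[([479.0, 73.0, 11.0], 0.74)]
```

View pics/c4.png

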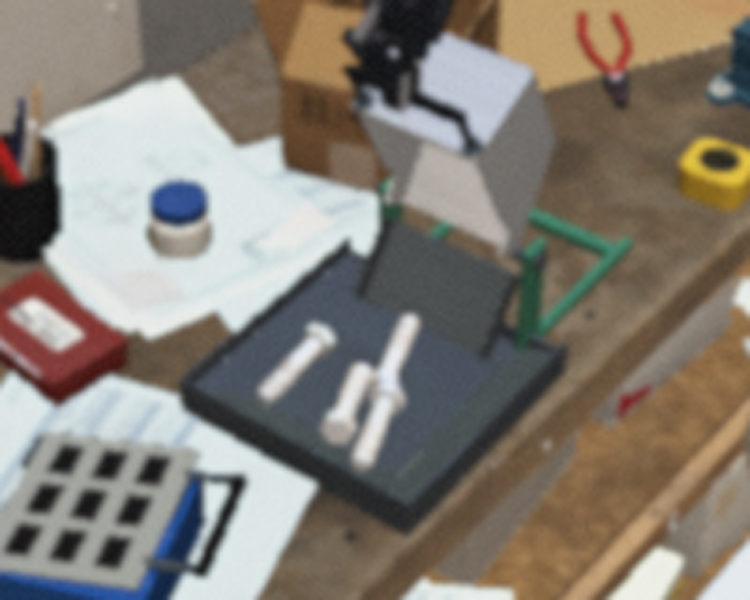

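Four bolts lie in the tray, at crop pixels (295,365), (345,405), (375,425) and (400,355), and the pot's outlet is clear. Now I'm swinging the pot back.

```bash
python3 -m handwheel '[[-1,0,-0.15,-0.1,0,0,0],[-1,0,-1.28,-0.49,0,0,0],[-1,0,-1.31,-0.41,0,0,0],[-1,0,-1.34,-0.32,0,0,0],[-1,0,-1.35,-0.23,0,0,0],[-1,0,-1.37,-0.14,0,0,0],[-1,0,-1.37,-0.05,0,0,0],[-1,0,-1.37,0.05,0,0,0],[-1,0,-1.37,0.14,0,0,0],[-1,0,-1.35,0.23,0,0,0],[-1,0,-1.34,0.32,0,0,0]]'
python3 -m handwheel '[[-1,0,-1.31,0.41,0,0,0],[-1,0,-1.28,0.49,0,0,0],[-1,0,-1.25,0.58,0,0,0],[-1,0,-1.21,0.66,0,0,0],[-1,0,-1.16,0.74,0,0,0],[-1,0,-1.11,0.81,0,0,0],[-1,0,-1.05,0.88,0,0,0],[-1,0,-0.99,0.95,0,0,0],[-1,0,-0.92,1.02,0,0,0],[-1,0,-0.85,1.08,0,0,0]]'
python3 -m handwheel '[[-1,0,-0.78,1.13,0,0,0],[-1,0,-0.7,1.18,0,0,0],[-1,0,-0.62,1.22,0,0,0],[-1,0,-0.54,1.26,0,0,0],[-1,0,-0.45,1.3,0,0,0],[-1,0,-0.37,1.32,0,0,0],[-1,0,-0.28,1.35,0,0,0],[-1,0,-0.19,1.36,0,0,0],[-1,0,-0.1,1.37,0,0,0],[-1,0,0,1.37,0,0,0],[-1,0,0,0.3,0,0,0],[-1,0,0,0,0,0,0]]'
```

```text
time: 9.85
tool_pos: [488.0, -118.4, 308.8]
tcp_rot: [-179.9, 0.4, -176.7]
ft_force: [-1.3, 0.3, 7.6]
finger_gap: 9.1
grip_force: 77.8
time: 10.68
tool_pos: [493.7, -231.0, 229.7]
tcp_rot: [-179.8, 0.1, -176.8]
ft_force: [6.4, -4.3, 1.3]
finger_gap: 9.2
grip_force: 85.7
time: 11.68
tool_pos: [496.1, -272.5, 96.8]
tcp_rot: [-179.7, 0.1, -176.8]
ft_force: [0.1, -16.0, -4.6]
finger_gap: 9.3
grip_force: 93.3
```

```bash
python3 -m handwheel '[[-1,0,0,0.4,0,0,0],[-1,0,0,0,0,0,0],[0,0,0,-0.3,0,0,0],[0,0,0,0,0,0,0],[0,0,0,0,0,0,0],[0,0,0,0,0,0,0],[0,0,0,-2,0,0,0],[0,0,0,-3.5,0,0,0],[0,0,0,-3.5,0,0,0],[0,0,0,-3.5,0,0,0],[0,0,0,-3.5,0,0,0]]'
python3 -m handwheel '[[0,0.3,4,0,0,0,0],[0,0.3,4,0,0,0,0],[0,0.3,4,0,0,0,0],[0,0.3,4,0,0,0,0],[0,0.3,4,0,0,0,0],[0,0.3,4,0,0,0,0],[0,0.3,4,0,0,0,0],[0,0.3,4,0,0,0,0],[0,0.3,4,0,0,0,0],[0,0.3,4,0,0,0,0],[0,0.3,4,0,0,0,0],[0,0.3,4,0,0,0,0]]'
python3 -m handwheel '[[0,0,3,0,0,0,-0.12],[0,0,3,0,0,0,-0.12],[0,0,3,0,0,0,-0.12],[0,0,0,0,0,0,0],[0,0,0,0,0,0,0]]'
python3 -c "
from h import *
for c in('top','scene'):
  p=snapshot(c)
  for q in('pot_handle','lid_handle','lid_hinge','bolt1'):print(c,q,[(np.round(d['location']).tolist(),round(d['conf'],2)) for d in place_of(p,q)[:6]])
go([424,296,180],[180,0,204])
if 1:
  p=snapshot('top');cv2.imwrite('pics/t5.png',cv2.resize(p['image'][170:300,170:450,::-1],None,fx=2.8,fy=2.8,interpolation=cv2.INTER_CUBIC))"
```

```text
time: 12.6
tool_pos: [495.4, -268.4, 256.4]
tcp_rot: [180.0, -0.0, -176.7]
ft_force: [1.0, -0.4, -0.1]
finger_gap: 42.7
grip_force: 0.0
time: 13.6
tool_pos: [431.1, 210.2, 255.1]
tcp_rot: [180.0, -0.0, -176.7]
ft_force: [-0.2, -0.3, 0.8]
finger_gap: 42.5
grip_force: 0.0
time: 14.02
tool_pos: [415.4, 297.5, 254.7]
tcp_rot: [-180.0, -0.1, -155.9]
ft_force: [-0.2, 0.0, -0.1]
finger_gap: 43.0
grip_force: 0.0
top pot_handle [([493.0, -271.0, 99.0], 0.57)]
top lid_handle [([425.0, 298.0, 86.0], 0.64), ([536.0, 82.0, 6.0], 0.58), ([733.0, 21.0, -1.0], 0.55)]
top lid_hinge [([580.0, 372.0, 58.0], 0.67)]
top bolt1 [([473.0, 86.0, 11.0], 0.64), ([540.0, 85.0, 4.0], 0.6), ([488.0, 27.0, 24.0], 0.53), ([445.0, 110.0, 18.0], 0.45)]
scene pot_handle [([496.0, -271.0, 99.0], 0.92), ([579.0, 366.0, 60.0], 0.6)]
scene lid_handle [([424.0, 299.0, 82.0], 0.64)]
scene lid_hinge []
scene bolt1 [([442.0, 104.0, 14.0], 0.6), ([473.0, 89.0, 8.0], 0.5), ([535.0, 82.0, 7.0], 0.49), ([485.0, 30.0, 21.0], 0.45), ([516.0, 340.0, -2.0], 0.37)]
turn [ 0.     0.    -0.003] shift cm [-0.68 -0.27  7.54] rows>= 2.0
```

View pics/t5.png

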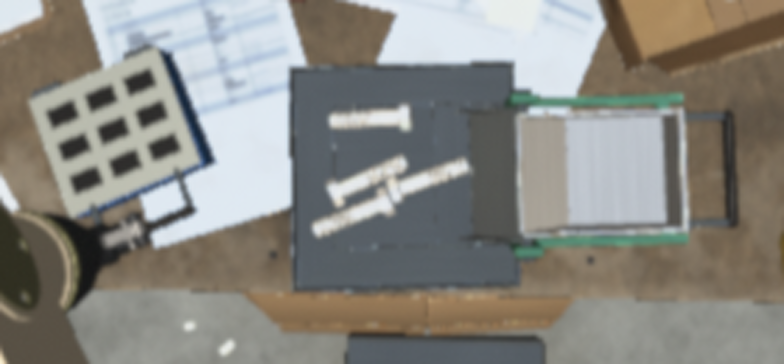

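The pot is empty and upright, with its handle at z 99. The four bolts are clear in the tray at crop (370,118), (368,178), (350,215) and (430,180). The lid handle is at (424,298,84), so the lid is about 0.12 rad open. I need the fingers to close along box x, so the tool yaw should be 114.5°.

```bash
python3 -m handwheel '[[0,0,0,0,0,0,0.12],[0,0,0,0,0,0,0.12],[0,0,0,0,0,0,0.12],[0,0,0,0,0,0,0.12],[0,0,0,0,0,0,0.12],[0,0,0,0,0,0,0.12],[0,0,0,0,0,0,0.12],[0,0,0,0,0,0,0.12],[0,0,0,0,0,0,0.12],[0,0,0,0,0,0,0.12],[0,0,0,0,0,0,0.12],[0,0,0,0,0,0,0.12]]'
python3 -m handwheel '[[0,0,0,0,0,0,0.12],[0,-0.3,0.8,0,0,0,0],[0,0,0,3.5,0,0,0],[0,0,0,3.5,0,0,0],[0,0,0,0,0,0,0]]'
python3 - <<'E'
from h import *
go([424.5,298,82],[180,0,114.5])
a=np.linspace(.14,1.62,25)
print([(round(float(i),2),round(float(j),2)) for i,j in zip(np.diff(-17.2*np.cos(a)),-np.diff(17.2*np.sin(a)))])
E
```

```text
time: 15.57
tool_pos: [416.5, 296.1, 255.3]
tcp_rot: [-180.0, 0.0, 121.0]
ft_force: [-0.2, 0.2, -0.2]
finger_gap: 42.5
grip_force: 0.0
time: 15.98
tool_pos: [422.0, 294.6, 178.1]
tcp_rot: [-179.4, 0.1, 114.7]
ft_force: [-1.7, -1.7, -1.6]
finger_gap: 42.1
grip_force: 0.0
turn [-0.011  0.001  0.004] shift cm [0.2  0.37 9.61] rows>= 3.0
[(0.18, -1.05), (0.24, -1.03), (0.31, -1.01), (0.37, -0.99), (0.43, -0.97), (0.49, -0.94), (0.55, -0.91), (0.6, -0.87), (0.65, -0.84), (0.7, -0.79), (0.75, -0.75), (0.8, -0.7), (0.84, -0.65), (0.88, -0.6), (0.91, -0.54), (0.94, -0.48), (0.97, -0.43), (1.0, -0.37), (1.02, -0.3), (1.03, -0.24), (1.05, -0.18), (1.05, -0.11), (1.06, -0.05), (1.06, 0.02)]
```

```bash
python3 -m handwheel '[[0,0.2,0.3,3.2,0,0,0],[0,0,0,3.2,0,0,0],[0,0,0,3.2,0,0,0],[0,0,0,0,0,0,0],[0,0,0,0,0,0,0]]'; python3 -c "
from h import *
go([424.5,298,82],[180,0,114.5])
p=snapshot('top')
print([(np.round(d['location']).tolist(),round(d['conf'],2)) for d in place_of(p,'lid_handle')[:2]])
p=snapshot('scene')
print([(np.round(d['location']).tolist(),round(d['conf'],2)) for d in place_of(p,'lid_handle')[:2]])
cv2.imwrite('pics/l6.png',cv2.resize(p['image'][230:380,180:380,::-1],None,fx=3.5,fy=3.5,interpolation=cv2.INTER_CUBIC))"
```

```text
time: 16.4
tool_pos: [426.1, 299.3, 89.0]
tcp_rot: [-179.8, 0.0, 114.6]
ft_force: [0.5, 0.1, 1.4]
finger_gap: 42.7
grip_force: 0.0
turn [-0.004  0.     0.002] shift cm [-0.05 -0.2   0.7 ] rows>= 1.0
[([427.0, 296.0, 88.0], 0.82)]
[([519.0, 338.0, 8.0], 0.45)]
```

View pics/l6.png

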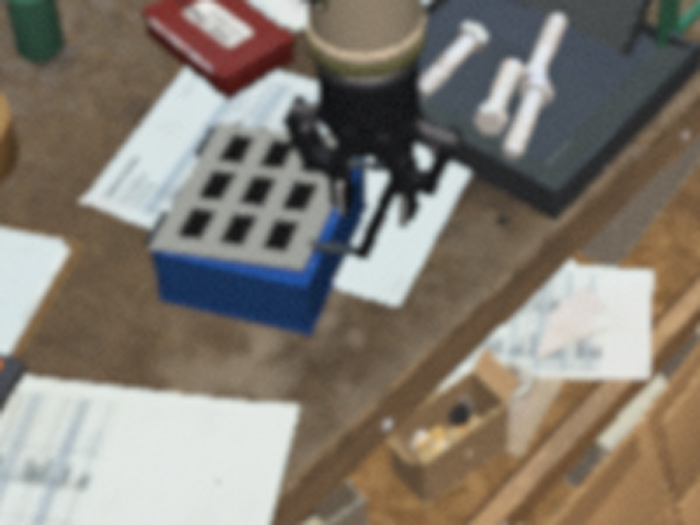

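The fingers straddle the lid's handle bar (around crop (375,215)). I'm closing and lifting.

```bash
python3 -m handwheel '[[-1,0,0,0.5,0,0,0],[-1,0,0,0,0,0,0],[-1,0,0,0,0,0,0],[-1,0,0,0,0,0,0],[-1,0,0,0,0,0,0],[-1,0,0,0,0,0,0]]' 70
python3 -m handwheel '[[-1,0,0.18,-1.05,0,0,0],[-1,0,0.24,-1.03,0,0,0],[-1,0,0.31,-1.01,0,0,0],[-1,0,0.37,-0.99,0,0,0],[-1,0,0.43,-0.97,0,0,0],[-1,0,0.49,-0.94,0,0,0],[-1,0,0.55,-0.91,0,0,0],[-1,0,0.6,-0.87,0,0,0]]'
```

```text
time: 17.1
tool_pos: [423.8, 298.5, 83.0]
tcp_rot: [-179.6, 0.0, 114.5]
ft_force: [-11.6, -4.4, 3.5]
finger_gap: 9.5
grip_force: 68.2
time: 17.77
tool_pos: [449.5, 310.0, 160.2]
tcp_rot: [-179.0, 0.1, 114.6]
ft_force: [-30.4, -16.3, 16.6]
finger_gap: 9.2
grip_force: 68.6
```

```bash
python3 -m handwheel '[[-1,0,0.45,-0.94,0,0,0],[-1,0,0.5,-0.89,0,0,0],[-1,0,0.65,-0.85,0,0,0],[-1,0,0.8,-0.7,0,0,0],[-1,0,0.84,-0.65,0,0,0],[-1,0,0.88,-0.6,0,0,0],[-1,0,0.91,-0.54,0,0,0],[-1,0,0.94,-0.48,0,0,0]]'
python3 -m handwheel '[[-1,0,0.97,-0.43,0,0,0],[-1,0,1.0,-0.37,0,0,0],[-1,0,1.02,-0.3,0,0,0],[-1,0,1.03,-0.24,0,0,0],[-1,0,1.05,-0.18,0,0,0],[-1,0,1.05,-0.11,0,0,0],[-1,0,1.06,-0.05,0,0,0],[-1,0,1.06,0.02,0,0,0],[-1,0,0.4,0.02,0,0,0],[-1,0,0,0,0,0,0]]'
```

```text
time: 18.43
tool_pos: [509.1, 336.7, 220.9]
tcp_rot: [-179.8, 0.1, 114.5]
ft_force: [-11.2, -8.9, 19.1]
finger_gap: 9.0
grip_force: 68.5
time: 19.27
tool_pos: [590.4, 373.7, 237.3]
tcp_rot: [179.8, 0.0, 114.5]
ft_force: [2.3, -3.1, 7.0]
finger_gap: 9.4
grip_force: 73.3
```

The lid is upright. I'm letting go, rising, and measuring the bolts with masks from the top view.

```bash
cat >> h.py <<'E'
def bolts(p,z=18,w=1):
    out=[]
    for d in trace(p,'bolt1')[:7]:
        m=d['pixels'];v,u=np.nonzero(m)
        if len(u)<30: continue
        P=np.array([ray(p,(a,b),z)[:2] for a,b in zip(u,v)]);c=P.mean(0)
        q=np.linalg.svd(P-c,full_matrices=False)[2][0];s=(P-c)@q;n=(P-c)@[-q[1],q[0]]
        mid=c+q*(s.max()+s.min())/2
        k=(s.max()+s.min())/2; wp=np.ptp(n[s>s.max()-14]);wm=np.ptp(n[s<s.min()+14])
        if wm>wp:q=-q
        print('conf %.2f mid'%d['conf'],np.round(mid),'headdir deg %.0f'%np.degrees(np.arctan2(q[1],q[0])),'len %.0f'%np.ptp(s),'endw %.0f %.0f'%(max(wp,wm),min(wp,wm)),'px',np.round([u.mean(),v.mean()]))
E
python3 -m handwheel '[[0,0,0,0,0,0,0],[0,0,0,0,0,0,0],[0,0,0,0,0,0,0],[0,0,0,-3,0,0,0],[0,0,0,-3,0,0,0],[0,0,0,-1,0,0,0],[0,0,0,0,0,0,0]]'
python3 -c "
from h import *
p=snapshot('top');bolts(p)
print([(np.round(d['location']).tolist(),round(d['conf'],2)) for d in place_of(p,'bolt1')[:6]])
cv2.imwrite('pics/t7.png',cv2.resize(p['image'][170:300,150:390,::-1],None,fx=3.3,fy=3.3,interpolation=cv2.INTER_CUBIC))
p=snapshot('scene')
print([(np.round(d['location']).tolist(),round(d['conf'],2)) for d in place_of(p,'bolt1')[:6]])
print(sense()['tool_pos'])
"
```

```text
time: 19.85
tool_pos: [589.8, 374.5, 309.8]
tcp_rot: [179.6, -0.0, 114.5]
ft_force: [0.0, 0.6, 0.5]
finger_gap: 42.6
grip_force: 0.0
conf 0.56 mid [536.  86.] headdir deg -85 len 84 endw 24 12 px [303. 212.]
conf 0.50 mid [434. 102.] headdir deg -68 len 82 endw 25 14 px [297. 246.]
conf 0.48 mid [474.  24.] headdir deg 110 len 86 endw 22 17 px [322. 234.]
conf 0.46 mid [473.  88.] headdir deg 116 len 82 endw 22 14 px [300. 234.]
[([446.0, 109.0, 19.0], 0.74), ([475.0, 85.0, 11.0], 0.69), ([490.0, 28.0, 25.0], 0.58), ([537.0, 82.0, 5.0], 0.44)]
[([472.0, 90.0, 8.0], 0.59), ([535.0, 84.0, 7.0], 0.57), ([484.0, 31.0, 25.0], 0.55), ([444.0, 106.0, 17.0], 0.5)]
[587.90105939 373.3246525  302.487329  ]
```

View pics/t7.png

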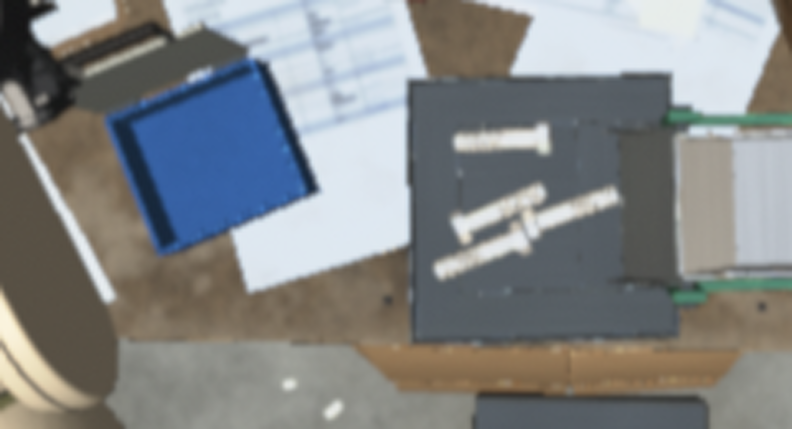

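The lid stands upright, the box is open (crop (215,155)), and the bolts are clearly visible: B (500,138), A (497,212), D (480,252) and C (575,208). I'm picking B first.

```bash
python3 -m handwheel '[[0.1,0,0,0,0,0,0.115],[0.1,0,0,0,0,0,0.115],[0.1,0,0,0,0,0,0.11],[0.1,-3.6,-0.95,0,0,0,0],[0.1,-3.6,-0.95,0,0,0,0],[0.1,-3.6,-0.95,0,0,0,0],[0.1,-3.6,-0.95,0,0,0,0],[0.1,-3.6,-0.95,1.5,0,0,0],[0.1,-3.6,-0.95,1.5,0,0,0],[0.1,-3.6,-0.95,1.5,0,0,0],[0.1,-3.6,-0.95,1.5,0,0,0]]'
python3 -m handwheel '[[0.1,0,0,3.5,0,0,0],[0.1,0,0,3.5,0,0,0],[0.1,0,0,3.5,0,0,0],[0.1,0,0,0,0,0,0],[0.1,0,0,0,0,0,0]]'
python3 -c "
from h import *
go([537,77,28],[180,0,95])
p=snapshot('scene')
print([(np.round(d['location']).tolist(),round(d['conf'],2)) for d in place_of(p,'bolt1')[:6]])"
```

```text
time: 21.02
tool_pos: [536.8, 78.5, 242.8]
tcp_rot: [-179.9, -0.0, 95.1]
ft_force: [0.8, -0.1, 0.2]
finger_gap: 47.1
grip_force: 0.0
time: 21.43
tool_pos: [535.6, 79.9, 137.1]
tcp_rot: [-179.6, -0.0, 95.0]
ft_force: [0.5, 0.2, 0.3]
finger_gap: 47.0
grip_force: 0.0
turn [-0.007 -0.     0.001] shift cm [-0.3   0.11 10.91] rows>= 3.0
[([538.0, 86.0, 4.0], 0.67), ([487.0, 31.0, 24.0], 0.49), ([471.0, 88.0, 8.0], 0.43), ([444.0, 105.0, 13.0], 0.41), ([580.0, 368.0, 57.0], 0.2)]
```

```bash
python3 -m handwheel '[[0.1,-0.2,0.1,3.5,0,0,0],[0.1,0,0,3.5,0,0,0],[0.1,0,0,2.5,0,0,0],[0.1,0,0,1.4,0,0,0],[0.1,0,0,0,0,0,0],[-1,0,0,0,0,0,0],[-1,0,0,0,0,0,0],[-1,0,0,0,0,0,0],[-1,0,0,0,0,0,0],[-1,0,0,0,0,0,0],[-1,0,0,0,0,0,0]]' 80
python3 -m handwheel '[[-1,0,0,-1.5,0,0,0],[-1,0,0,-3,0,0,0],[-1,0,0,-3.5,0,0,0],[-1,0,0,-3.5,0,0,0],[-1,0,0,0,0,0,0]]'
python3 -c "
from h import *
X=np.array([520,342,140]);go(X,[180,0,95]);go(X,[180,0,114.5])"
```

```text
time: 22.45
tool_pos: [541.9, 78.4, 34.0]
tcp_rot: [179.7, 0.0, 95.1]
ft_force: [-1.0, -0.4, 5.5]
finger_gap: 12.2
grip_force: 78.2
time: 22.87
tool_pos: [544.7, 78.5, 156.2]
tcp_rot: [179.2, 0.0, 95.0]
ft_force: [1.4, 0.0, -0.5]
finger_gap: 12.5
grip_force: 78.5
turn [0.015 0.001 0.001] shift cm [26.46 -0.17  1.62] rows>= 7.0
turn [ 0.014  0.003 -0.339] shift cm [25.    8.68  1.62] rows>= 7.0
```

B is held. I'm carrying it to the box.

```bash
python3 -m handwheel '[[-1,0,0,0,0,0,-0.115],[-1,0,0,0,0,0,-0.115],[-1,0,0,0,0,0,-0.11],[-1,3.56,1.41,0,0,0,0],[-1,3.56,1.41,0,0,0,0],[-1,3.56,1.41,0,0,0,0],[-1,3.56,1.41,0,0,0,0],[-1,3.56,1.41,0,0,0,0],[-1,3.56,1.41,0,0,0,0],[-1,3.56,1.41,0,0,0,0],[-1,0,0,0,0,0,0]]'
python3 -m handwheel '[[-1,0,0,0,0,0,0]]'
python3 -c "
from h import *
go([531,346,42],[180,0,114.5])
p=snapshot('scene');cv2.imwrite('pics/p8.png',cv2.resize(p['image'][200:350,180:400,::-1],None,fx=3,fy=3,interpolation=cv2.INTER_CUBIC))"
```

```text
time: 23.78
tool_pos: [524.8, 352.8, 147.4]
tcp_rot: [179.8, -0.2, 114.8]
ft_force: [-0.3, -0.1, -2.1]
finger_gap: 12.8
grip_force: 78.6
time: 23.87
tool_pos: [525.5, 348.4, 146.9]
tcp_rot: [179.9, -0.0, 114.7]
ft_force: [1.0, -0.5, -1.2]
finger_gap: 12.8
grip_force: 78.6
turn [ 0.002 -0.     0.004] shift cm [-0.44  0.4  10.49] rows>= 3.0
```

View pics/p8.png

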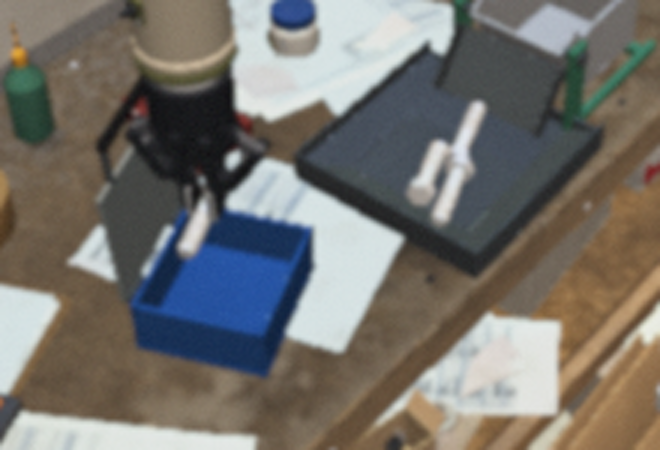

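The bolt hangs over the box (crop (200,225)), with the lid plate just left of the gripper, so I'm leaving some room there and lowering straight down.

```bash
python3 -m handwheel '[[-1,-0.6,-0.3,3.5,0,0,0],[-1,0,0,3.5,0,0,0],[-1,0,0,2.5,0,0,0],[-1,0,0,1,0,0,0],[-1,0,0,0,0,0,0],[-0.2,0,0,0,0,0,0],[-0.2,0,0,0,0,0,0],[-0.2,0,0,0,0,0,0],[-0.2,0,0,0,0,0,0]]'
python3 -m handwheel '[[-0.2,0,0,-2.5,0,0,0],[-0.2,0,0,-3.5,0,0,0],[-0.2,0,0,-3.5,0,0,0],[-0.2,0,0,-2.5,0,0,0],[-0.2,-3.6,-1.4,-0.3,0,0,0],[-0.2,-3.6,-1.4,-0.3,0,0,0],[-0.2,0,0,0,0,0,0],[-0.2,0,0,0,0,0,0]]'
python3 -c "
from h import *
P={}
for c in('top','scene'):
  p=snapshot(c);P[c]=p;print(c);bolts(p)
  print([(np.round(d['location']).tolist(),round(d['conf'],2)) for d in place_of(p,'bolt1')[:6]])
print(sense()['tool_pos'],sense()['finger_gap'])
cv2.imwrite('pics/p9.png',cv2.vconcat([cv2.resize(P['top']['image'][190:290,180:380,::-1],(600,300),interpolation=cv2.INTER_CUBIC),cv2.resize(P['scene']['image'][200:300,220:420,::-1],(600,300),interpolation=cv2.INTER_CUBIC)]))"
```

```text
time: 24.67
tool_pos: [526.8, 339.4, 43.7]
tcp_rot: [179.8, 0.0, 114.5]
ft_force: [-3.4, -3.8, 0.3]
finger_gap: 34.1
grip_force: 0.0
time: 25.33
tool_pos: [532.1, 260.9, 170.9]
tcp_rot: [179.6, 0.0, 114.4]
ft_force: [-0.4, 0.3, -0.1]
finger_gap: 34.2
grip_force: 0.0
top
conf 0.73 mid [474.  24.] headdir deg 111 len 84 endw 20 14 px [322. 234.]
conf 0.63 mid [434. 103.] headdir deg -69 len 86 endw 23 16 px [296. 246.]
conf 0.56 mid [473.  87.] headdir deg 113 len 82 endw 20 15 px [300. 234.]
[([489.0, 25.0, 23.0], 0.66), ([475.0, 86.0, 7.0], 0.59), ([444.0, 106.0, 20.0], 0.53)]
scene
conf 0.70 mid [528. 336.] headdir deg -61 len 85 endw 25 17 px [254. 294.]
conf 0.67 mid [483.  17.] headdir deg -71 len 98 endw 15 13 px [335. 244.]
conf 0.59 mid [475.  89.] headdir deg 114 len 85 endw 20 15 px [322. 258.]
conf 0.59 mid [ 534. -253.] headdir deg -75 len 284 endw 57 9 px [369. 200.]
conf 0.41 mid [502. -98.] headdir deg -79 len 589 endw 97 85 px [343. 235.]
[([445.0, 104.0, 16.0], 0.68), ([472.0, 90.0, 9.0], 0.59), ([523.0, 342.0, 5.0], 0.59), ([488.0, 31.0, 24.0], 0.44)]
[529.89282206 262.98588738 167.13291745] 34.1491122048075
```

View pics/p9.png

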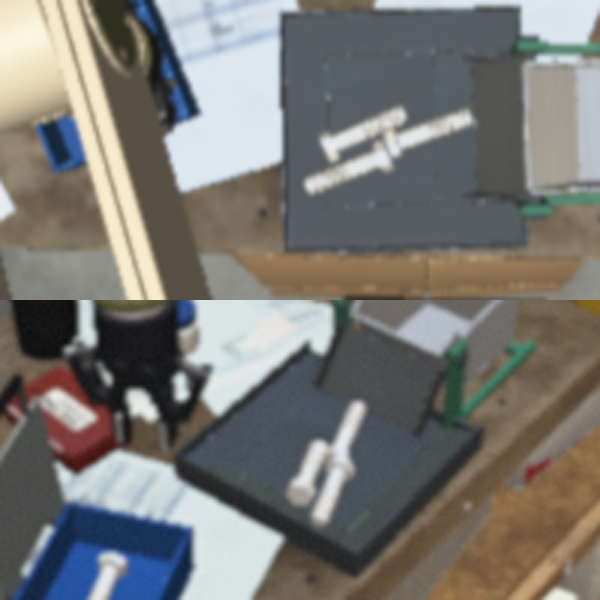

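B lies in the box (lower panel (105,575)). C has its head over D's head (upper panel (390,140)), so C is on top and goes next.

```bash
python3 -m handwheel '[[-0.1,0,0,0,0,0,0.077],[-0.1,-3.47,-2.01,0,0,0,0],[-0.1,-3.47,-2.01,0,0,0,0],[-0.1,-3.47,-2.01,0,0,0,0],[-0.1,-3.47,-2.01,0,0,0,0],[-0.1,-3.47,-2.01,0,0,0,0],[-0.1,-3.47,-2.01,0,0,0,0],[-0.1,0,0,3.5,0,0,0],[-0.1,0,0,3.0,0,0,0],[-0.1,0,0,0,0,0,0],[-0.1,0,0,0,0,0,0]]'
python3 -c "
from h import *
go([488,26,42],[180,0,110])
p=snapshot('scene');bolts(p,35)
print([(np.round(d['location']).tolist(),round(d['conf'],2)) for d in place_of(p,'bolt1')[:6]])
cv2.imwrite('pics/p10.png',cv2.resize(p['image'][190:300,250:400,::-1],None,fx=4,fy=4,interpolation=cv2.INTER_CUBIC))"
```

```text
time: 26.55
tool_pos: [486.6, 25.6, 100.4]
tcp_rot: [-179.7, -0.1, 110.1]
ft_force: [-0.5, 0.7, 0.1]
finger_gap: 38.4
grip_force: 0.0
turn [-0.004 -0.002  0.002] shift cm [-0.01  0.15  5.84] rows>= 2.0
conf 0.68 mid [430. 108.] headdir deg -64 len 98 endw 22 15 px [330. 263.]
conf 0.58 mid [517. 344.] headdir deg -61 len 88 endw 28 19 px [255. 294.]
conf 0.43 mid [471.  28.] headdir deg 112 len 81 endw 15 14 px [336. 244.]
[([519.0, 341.0, 8.0], 0.52), ([487.0, 32.0, 22.0], 0.47), ([472.0, 90.0, 7.0], 0.47)]
```

View pics/p10.png

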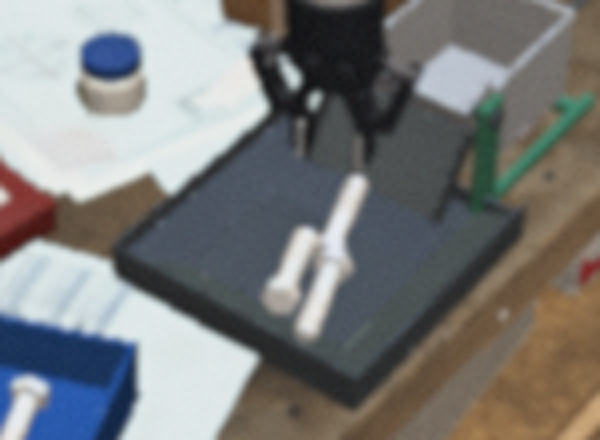

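```bash
python3 -c "
from h import *
T=snapshot('top');S=snapshot('scene')
for n,a,b in(('C',(322,234),(335.5,244)),('A',(300,234),(322,258))):
  for z in(15,25,35,45):print(n,z,ray(T,a,z).round(),ray(S,b,z).round())
print('gripper px',px(S,sense()['tool_pos']),px(S,[488,26,35]),px(S,[474,24,20]),px(T,[488,26,35]),px(T,[474,24,20]))
"
```

```text
C 15 [473.  26.  15.] [483.  14.  15.]
C 25 [473.  25.  25.] [476.  23.  25.]
C 35 [473.  25.  35.] [470.  32.  35.]
C 45 [473.  25.  45.] [463.  40.  45.]
A 15 [471.  91.  15.] [475.  92.  15.]
A 25 [472.  90.  25.] [469. 100.  25.]
A 35 [472.  89.  35.] [462. 108.  35.]
A 45 [472.  89.  45.] [456. 116.  45.]
gripper px [331.9901073  223.86047362] [332.04048351 240.57874761] [335.77505057 245.60741477] [321.8513547  228.87851779] [322.5227277  233.58538006]
```

The top camera looks nearly straight down, so its mask centres can be trusted. C's middle is at (474,25) with its axis at z≈27; the networks' origin was off because the bolt is turned about its length. I'm correcting and grasping.

```bash
python3 -m handwheel '[[-0.1,0,-1.2,0,0,0,0],[-0.1,0,0,3,0,0,0],[-0.1,0,0,2.2,0,0,0],[-0.1,0,0,1.2,0,0,0],[-0.1,0,0,0,0,0,0],[-1,0,0,0,0,0,0],[-1,0,0,0,0,0,0],[-1,0,0,0,0,0,0],[-1,0,0,0,0,0,0],[-1,0,0,0,0,0,0],[-1,0,0,0,0,0,0]]' 80
python3 -m handwheel '[[-1,0,0,-1.5,0,0,0],[-1,0,0,-3,0,0,0],[-1,0,0,-3.5,0,0,0],[-1,0,0,-3.5,0,0,0],[-1,0,0,0,0,0,0],[-1,0,0,0,0,0,0]]'
python3 -c "
from h import *
go([498,333,150],[180,0,114.5])"
```

```text
time: 27.72
tool_pos: [478.6, 21.0, 39.6]
tcp_rot: [179.8, 0.1, 110.1]
ft_force: [0.4, 1.1, 6.6]
finger_gap: 12.5
grip_force: 78.6
time: 28.22
tool_pos: [479.2, 20.8, 156.0]
tcp_rot: [179.7, 0.2, 110.1]
ft_force: [0.7, -0.1, -1.5]
finger_gap: 12.7
grip_force: 80.0
turn [ 0.006  0.003 -0.077] shift cm [27.63 14.66  0.6 ] rows>= 8.0
```

```bash
python3 -m handwheel '[[-1,0,0,0,0,0,-0.077],[-1,3.42,1.8,0,0,0,0],[-1,3.42,1.8,0,0,0,0],[-1,3.42,1.8,0,0,0,0],[-1,3.42,1.8,0,0,0,0],[-1,3.42,1.8,0,0,0,0],[-1,3.42,1.8,0,0,0,0],[-1,3.42,1.8,0,0,0,0],[-1,3.42,1.8,0,0,0,0],[-1,0,0,0,0,0,0],[-1,0,0,0,0,0,0]]'
python3 -c "
from h import *
go([498,331,52],[180,0,114.5])"
```

```text
time: 29.13
tool_pos: [492.9, 331.0, 150.4]
tcp_rot: [-179.8, 0.0, 114.7]
ft_force: [-0.5, -0.8, -1.6]
finger_gap: 12.4
grip_force: 80.1
turn [-0.004  0.     0.004] shift cm [-0.21  0.46  9.84] rows>= 3.0
```

```bash
python3 -m handwheel '[[-1,-0.2,0.3,3.5,0,0,0],[-1,0,0,3.5,0,0,0],[-1,0,0,2,0,0,0],[-1,0,0,0.8,0,0,0],[-1,0,0,0,0,0,0],[-0.3,0,0,0,0,0,0],[-0.3,0,0,0,0,0,0],[-0.3,0,0,0,0,0,0],[-0.3,0,0,0,0,0,0]]'
python3 -m handwheel '[[-0.3,0,0,-2.5,0,0,0],[-0.3,0,0,-3.5,0,0,0],[-0.3,0,0,-3.5,0,0,0],[-0.2,0,0,-2,0,0,0],[-0.2,-3.6,-1.4,-0.2,0,0,0],[-0.2,-3.6,-1.4,-0.2,0,0,0],[-0.2,0,0,0,0,0,0],[-0.2,0,0,0,0,0,0]]'
python3 -c "
from h import *
T=snapshot('top');bolts(T);S=snapshot('scene');bolts(S)
print(sense()['tool_pos'])
cv2.imwrite('pics/p11.png',cv2.vconcat([cv2.resize(T['image'][190:290,180:380,::-1],(600,300),interpolation=cv2.INTER_CUBIC),cv2.resize(S['image'][230:330,220:420,::-1],(600,300),interpolation=cv2.INTER_CUBIC)]))"
```

```text
time: 29.88
tool_pos: [499.4, 329.7, 57.1]
tcp_rot: [179.8, -0.0, 114.5]
ft_force: [-0.5, 0.9, 0.2]
finger_gap: 30.0
grip_force: 0.0
time: 30.55
tool_pos: [503.3, 250.5, 175.5]
tcp_rot: [179.9, 0.0, 114.4]
ft_force: [0.5, 0.5, 0.4]
finger_gap: 34.0
grip_force: 0.0
conf 0.68 mid [470.  87.] headdir deg 117 len 84 endw 21 14 px [301. 235.]
conf 0.47 mid [425. 102.] headdir deg -68 len 85 endw 19 16 px [296. 250.]
conf 0.75 mid [638. 303.] headdir deg 158 len 452 endw 32 18 px [243. 283.]
conf 0.54 mid [471.  88.] headdir deg 117 len 95 endw 22 11 px [323. 259.]
conf 0.52 mid [528. 335.] headdir deg -60 len 85 endw 25 18 px [255. 294.]
[502.42068696 252.81896093 174.17331232]
```

View pics/p11.png

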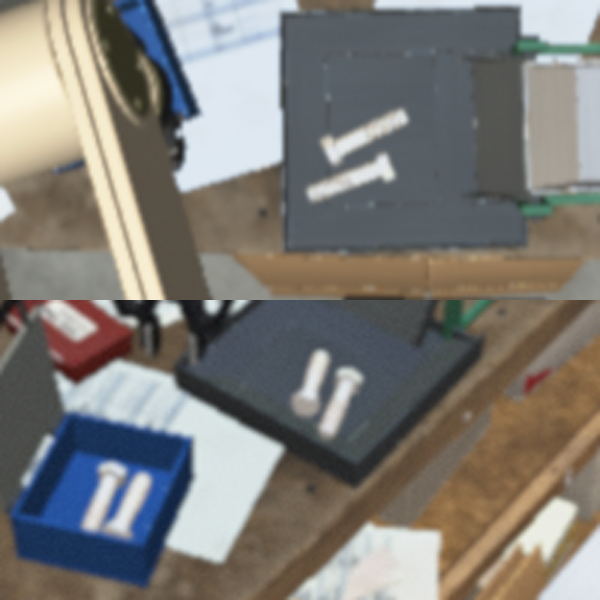

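B and C are in the box (lower panel (105,495) and (130,505)). A (365,135) and D (350,180) lie parallel, with about 19 mm between their shanks. D goes next with a narrow opening.

```bash
python3 -m handwheel '[[-0.4,0,0,0,0,0,0.042],[-0.4,-2.33,-2.6,0,0,0,0],[-0.4,-2.33,-2.6,0,0,0,0],[-0.4,-2.33,-2.6,0,0,0,0],[-0.4,-2.33,-2.6,0,0,0,0],[-0.4,-2.33,-2.6,0,0,0,0],[-0.4,0,0,3.5,0,0,0],[-0.4,0,0,3.0,0,0,0],[-0.4,0,0,0,0,0,0],[-0.4,0,0,0,0,0,0],[-0.4,0,0,0,0,0,0]]'
python3 -c "
from h import *
go([425.5,96,30],[180,0,112]);p=snapshot('scene');bolts(p)"
```

```text
time: 31.67
tool_pos: [426.5, 95.8, 110.2]
tcp_rot: [180.0, 0.0, 112.2]
ft_force: [-0.3, 0.7, -0.6]
finger_gap: 25.5
grip_force: 0.0
turn [0.001 0.    0.003] shift cm [ 0.06 -0.09  8.02] rows>= 2.0
conf 0.64 mid [434.  89.] headdir deg -67 len 91 endw 22 9 px [334. 262.]
conf 0.45 mid [527. 337.] headdir deg -63 len 81 endw 24 15 px [255. 295.]
conf 0.24 mid [ 488. -102.] headdir deg 97 len 580 endw 171 54 px [344. 238.]
```

```bash
python3 -c "
from h import *
S=snapshot('scene');T=snapshot('top')
for a in((336.7,255),(328.3,274)):print('S',ray(S,a,19).round(),ray(S,a,27).round())
for a in((308.3,246),(283.3,254)):print('T',ray(T,a,19).round())
print('A',ray(S,(220+318/3,230+355/9*0+ (350-300)/3),19).round(),ray(S,(220+305/3,230+105/3),19).round())
print('A',ray(T,(180+405/3,190+118/3),19).round(),ray(T,(180+330/3,190+150/3),19).round())
print(px(S,[425,102,19]),px(S,[434,89,19]),px(T,[425,102,19]),px(T,[434,89,19]))
I=S['image'][235:285,295:350,::-1];J=T['image'][220:270,265:320,::-1]
cv2.imwrite('pics/p12.png',cv2.hconcat([cv2.resize(I,(390,360),interpolation=cv2.INTER_CUBIC),cv2.resize(J,(390,360),interpolation=cv2.INTER_CUBIC)]))"
```

```text
S [446.  55.  19.] [441.  62.  27.]
S [415. 136.  19.] [410. 142.  27.]
T [437.  65.  19.]
T [412. 138.  19.]
A [496.  47.  19.] [454. 119.  19.]
A [486.  46.  19.] [453. 120.  19.]
[332.5856354  266.24849349] [332.92532448 262.59186965] [295.71352516 249.79309237] [300.19836136 246.80010986]
```

View pics/p12.png

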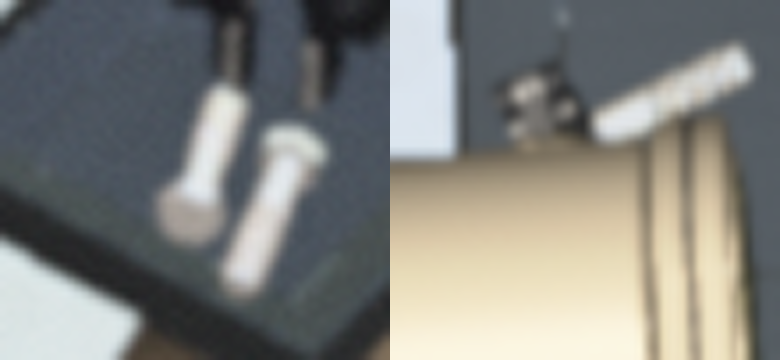

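The fingers straddle D (left panel, shank at (260,220)), and the free-end position agrees in both views. I'm descending.

```bash
python3 -m handwheel '[[-0.4,0,-0.05,3.5,0,0,0],[-0.4,0,0,2.8,0,0,0],[-0.4,0,0,1.7,0,0,0],[-0.4,0,0,0,0,0,0],[-1,0,0,0,0,0,0],[-1,0,0,0,0,0,0],[-1,0,0,0,0,0,0],[-1,0,0,0,0,0,0],[-1,0,0,0,0,0,0]]' 80
python3 -m handwheel '[[-1,0,0,-1.5,0,0,0],[-1,0,0,-3,0,0,0],[-1,0,0,-3.5,0,0,0],[-1,0,0,-3.5,0,0,0],[-1,0,0,0,0,0,0],[-1,0,0,0,0,0,0]]'
python3 -c "
from h import *
go([512,337,150],[180,0,114.5]);p=snapshot('scene');bolts(p)"
```

```text
time: 32.62
tool_pos: [426.3, 95.0, 30.0]
tcp_rot: [179.9, 0.0, 112.1]
ft_force: [-0.7, 0.3, -1.5]
finger_gap: 12.9
grip_force: 78.1
time: 33.12
tool_pos: [427.7, 95.1, 147.1]
tcp_rot: [179.6, 0.1, 112.1]
ft_force: [-0.1, 0.1, -1.4]
finger_gap: 13.0
grip_force: 78.3
turn [ 0.006  0.002 -0.042] shift cm [18.51 17.7  -0.29] rows>= 7.0
conf 0.58 mid [473.  86.] headdir deg 109 len 96 endw 26 15 px [323. 258.]
conf 0.54 mid [500. 326.] headdir deg 112 len 77 endw 24 20 px [263. 298.]
conf 0.51 mid [527. 335.] headdir deg -63 len 78 endw 22 15 px [255. 294.]
```

```bash
python3 -m handwheel '[[-1,0,0,0,0,0,-0.042],[-1,2.32,2.5,0,0,0,0],[-1,2.32,2.5,0,0,0,0],[-1,2.32,2.5,0,0,0,0],[-1,2.32,2.5,0,0,0,0],[-1,2.32,2.5,0,0,0,0],[-1,2.32,2.5,0,0,0,0],[-1,2.32,2.5,0,0,0,0],[-1,2.32,2.5,0,0,0,0],[-1,0,0,0,0,0,0],[-1,0,0,0,0,0,0]]'
python3 -c "
from h import *
go([536,348,55],[180,0,114.5])"
```

```text
time: 34.13
tool_pos: [528.9, 347.4, 140.3]
tcp_rot: [-179.7, 0.0, 114.6]
ft_force: [-0.5, 0.0, -1.5]
finger_gap: 13.0
grip_force: 78.7
turn [-0.005  0.     0.002] shift cm [-0.24  0.67  8.53] rows>= 3.0
```

```bash
python3 -m handwheel '[[-1,-0.2,0.6,2.5,0,0,0],[-1,0,0,3.5,0,0,0],[-1,0,0,2,0,0,0],[-1,0,0,0.5,0,0,0],[-1,0,0,0,0,0,0],[-0.4,0,0,0,0,0,0],[-0.4,0,0,0,0,0,0],[-0.4,0,0,0,0,0,0],[-0.4,0,0,0,0,0,0]]'
python3 -m handwheel '[[-0.4,0,0,-2.5,0,0,0],[-0.4,0,0,-3.5,0,0,0],[-0.4,0,0,-3.5,0,0,0],[-0.4,0,0,-2,0,0,0],[-0.2,-3.6,-1.4,-0.2,0,0,0],[-0.2,-3.6,-1.4,-0.2,0,0,0],[-0.2,0,0,0,0,0,0],[-0.2,0,0,0,0,0,0]]'
python3 -c "
from h import *
T=snapshot('top');bolts(T);S=snapshot('scene');print();bolts(S)
print([(np.round(d['location']).tolist(),round(d['conf'],2)) for d in place_of(S,'bolt1')[:6]])
go([472,83,100],[180,0,114.5])"
```

```text
time: 34.88
tool_pos: [537.2, 347.5, 60.3]
tcp_rot: [179.9, 0.0, 114.5]
ft_force: [-3.5, -2.1, 0.3]
finger_gap: 25.7
grip_force: 0.0
time: 35.55
tool_pos: [542.6, 268.9, 179.9]
tcp_rot: [179.8, 0.0, 114.4]
ft_force: [-0.7, -0.3, 0.7]
finger_gap: 34.1
grip_force: 0.0
conf 0.48 mid [470.  86.] headdir deg 111 len 80 endw 20 12 px [301. 235.]

conf 0.60 mid [561. 350.] headdir deg -60 len 81 endw 23 15 px [243. 292.]
conf 0.58 mid [528. 334.] headdir deg -62 len 81 endw 22 14 px [255. 294.]
conf 0.38 mid [ 534. -253.] headdir deg -74 len 278 endw 64 55 px [369. 201.]
[([507.0, 336.0, 12.0], 0.68), ([521.0, 342.0, 7.0], 0.65), ([479.0, 88.0, 21.0], 0.6), ([552.0, 357.0, 6.0], 0.48)]
turn [ 0.001 -0.     0.002] shift cm [-14.27 -14.09   7.81] rows>= 6.0
```

D dropped neatly beside B. Last is A.

```bash
python3 -m handwheel '[[0,-2.25,-2.36,0,0,0,0],[0,-2.25,-2.36,0,0,0,0],[0,-2.25,-2.36,0,0,0,0],[0,-2.25,-2.36,0,0,0,0],[0,-2.25,-2.36,0,0,0,0],[0,-2.25,-2.36,0,0,0,0],[0,0,0,3.5,0,0,0],[0,0,0,3.5,0,0,0],[0,0,0,0,0,0,0],[0,0,0,0,0,0,0],[0,0,0,0,0,0,0]]'
python3 -c "
from h import *
go([468,90,30],[180,0,114]);p=snapshot('scene');bolts(p)"
```

```text
time: 36.72
tool_pos: [469.0, 89.4, 109.3]
tcp_rot: [180.0, 0.0, 114.6]
ft_force: [0.1, -0.9, 0.9]
finger_gap: 42.5
grip_force: 0.0
turn [0.001 0.    0.01 ] shift cm [ 0.1  -0.07  7.93] rows>= 2.0
conf 0.66 mid [527. 334.] headdir deg -62 len 85 endw 27 15 px [255. 294.]
conf 0.54 mid [560. 350.] headdir deg -59 len 81 endw 24 17 px [243. 292.]
conf 0.51 mid [500. 329.] headdir deg 113 len 74 endw 22 14 px [262. 299.]
```

```bash
python3 -m handwheel '[[0,0,0,3.5,0,0,0],[0,0,0,2.8,0,0,0],[0,0,0,1.6,0,0,0],[0,0,0,0,0,0,0],[-1,0,0,0,0,0,0],[-1,0,0,0,0,0,0],[-1,0,0,0,0,0,0],[-1,0,0,0,0,0,0],[-1,0,0,0,0,0,0],[-1,0,0,0,0,0,0]]' 80
python3 -m handwheel '[[-1,0,0,-1.5,0,0,0],[-1,0,0,-3,0,0,0],[-1,0,0,-3.5,0,0,0],[-1,0,0,-3.5,0,0,0],[-1,0,0,0,0,0,0],[-1,0,0,0,0,0,0]]'
python3 -c "
from h import *
go([506,335,150],[180,0,114.5])"
```

```text
time: 37.65
tool_pos: [470.5, 89.0, 31.3]
tcp_rot: [179.7, 0.1, 114.5]
ft_force: [0.2, 1.0, 7.2]
finger_gap: 12.4
grip_force: 78.2
time: 38.15
tool_pos: [470.6, 88.9, 147.5]
tcp_rot: [179.6, 0.1, 114.5]
ft_force: [-0.4, 0.5, -2.6]
finger_gap: 13.3
grip_force: 78.1
turn [0.007 0.002 0.   ] shift cm [20.93 13.42 -0.25] rows>= 7.0
```

```bash
python3 -m handwheel '[[-1,2.98,2.0,0,0,0,0],[-1,2.98,2.0,0,0,0,0],[-1,2.98,2.0,0,0,0,0],[-1,2.98,2.0,0,0,0,0],[-1,2.98,2.0,0,0,0,0],[-1,2.98,2.0,0,0,0,0],[-1,2.98,2.0,0,0,0,0],[-1,0,0,0,0,0,0],[-1,0,0,0,0,0,0],[-1,0,0,0,0,0,0]]'
python3 -c "
from h import *
go([512,337,66],[180,0,114.5])"
```

```text
time: 38.98
tool_pos: [508.0, 336.1, 142.1]
tcp_rot: [-179.8, 0.0, 114.6]
ft_force: [0.2, -0.5, -1.6]
finger_gap: 12.6
grip_force: 78.3
turn [-0.003  0.001  0.001] shift cm [-0.08  0.4   7.61] rows>= 2.0
```

Then I release, rise, and back off far enough to check the box and lid.

```bash
python3 -m handwheel '[[-1,0,0.3,3,0,0,0],[-1,0,0,2.8,0,0,0],[-1,0,0,1.5,0,0,0],[-1,0,0,0.3,0,0,0],[-1,0,0,0,0,0,0],[-0.4,0,0,0,0,0,0],[-0.4,0,0,0,0,0,0],[-0.4,0,0,0,0,0,0],[-0.4,0,0,0,0,0,0]]'
python3 -m handwheel '[[-0.4,0,0,-3,0,0,0],[-0.4,0,0,-4,0,0,0],[-0.4,0,0,-4,0,0,0],[0,0,0,-4,0,0,0],[0,0,0,-4,0,0,0],[0,0,0,-3,0,0,0],[0,-3.6,0,0,0,0,0],[0,-3.6,0,0,0,0,0],[0,-3.6,0,0,0,0,0],[0,0,0,0,0,0,0],[0,0,0,0,0,0,0]]'
python3 -c "
from h import *
for c in('scene','top'):
  p=snapshot(c);bolts(p)
  for q in('bolt1','lid_handle','lid_hinge','pot_handle'):print(c,q,[(np.round(d['location']).tolist(),round(d['conf'],2)) for d in place_of(p,q)[:5]])
  if c=='scene':cv2.imwrite('pics/p13.png',cv2.resize(p['image'][200:350,180:400,::-1],None,fx=3,fy=3,interpolation=cv2.INTER_CUBIC))
print(sense()['tool_pos'])"
```

```text
time: 39.73
tool_pos: [512.9, 338.3, 69.7]
tcp_rot: [179.8, -0.0, 114.5]
ft_force: [-0.0, -0.2, 0.8]
finger_gap: 25.6
grip_force: 0.0
time: 40.65
tool_pos: [557.5, 237.9, 288.7]
tcp_rot: [179.9, 0.0, 114.3]
ft_force: [-1.5, 0.5, 0.0]
finger_gap: 42.6
grip_force: 0.0
conf 0.62 mid [561. 351.] headdir deg -60 len 82 endw 24 18 px [243. 292.]
conf 0.62 mid [523. 326.] headdir deg 65 len 89 endw 36 23 px [257. 294.]
conf 0.43 mid [491. 335.] headdir deg 114 len 56 endw 27 15 px [263. 302.]
conf 0.43 mid [525. 336.] headdir deg -63 len 75 endw 14 13 px [255. 296.]
scene bolt1 [([551.0, 357.0, 1.0], 0.69), ([506.0, 333.0, 16.0], 0.52), ([519.0, 340.0, 6.0], 0.52), ([517.0, 332.0, 22.0], 0.44)]
scene lid_handle [([619.0, 384.0, 226.0], 0.9)]
scene lid_hinge [([585.0, 366.0, 59.0], 0.87), ([728.0, 21.0, 1.0], 0.62), ([480.0, 72.0, 12.0], 0.47), ([618.0, 386.0, 228.0], 0.26)]
scene pot_handle [([497.0, -272.0, 96.0], 0.82)]
top bolt1 []
top lid_handle []
top lid_hinge []
top pot_handle [([494.0, -273.0, 97.0], 0.77)]
[556.45165014 239.86498989 287.85171173]
```

View pics/p13.png

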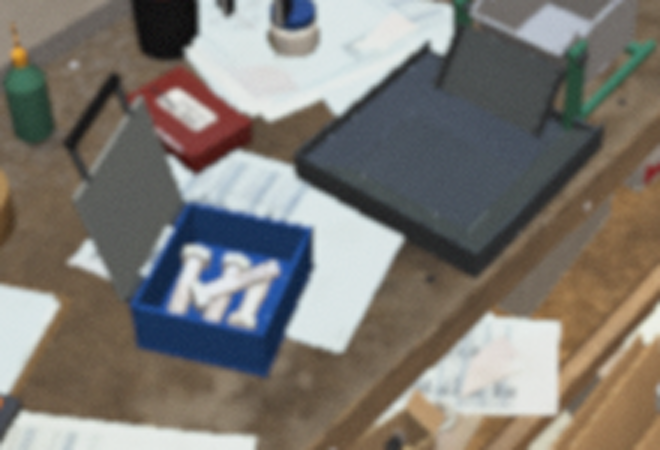

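All four bolts are in the box (crop (230,285), A lying across the top). The pot is upright. The lid was nudged back to about 1.79 rad, with its handle at (619,384,227). Now I'm grasping the lid handle to bring it to 45°.

```bash
python3 -m handwheel '[[0,0,0,-1,0,0,0],[0,2.6,2.9,0,0,0,0],[0,2.6,2.9,0,0,0,0],[0,2.6,2.9,0,0,0,0],[0,2.6,2.9,0,0,0,0],[0,0,0,0,0,0,0],[0,0,0,0,0,0,0]]'
python3 - <<'E'
from h import *
go([619,384,227],[180,0,114.5])
p=snapshot('scene');print([(np.round(d['location']).tolist(),round(d['conf'],2)) for d in place_of(p,'lid_handle')[:2]])
p=snapshot('top');print([(np.round(d['location']).tolist(),round(d['conf'],2)) for d in place_of(p,'lid_handle')[:2]])
a=np.linspace(1.81,.805,17)
print([(round(float(i),2),round(float(j),2)) for i,j in zip(np.diff(-17.2*np.cos(a)),-np.diff(17.2*np.sin(a)))])
E
```

```text
time: 41.83
tool_pos: [618.7, 384.2, 295.1]
tcp_rot: [-179.8, 0.0, 114.7]
ft_force: [0.5, -0.5, 0.5]
finger_gap: 42.7
grip_force: 0.0
turn [-0.004  0.     0.003] shift cm [-0.02  0.02  6.81] rows>= 2.0
[([619.0, 388.0, 224.0], 0.98)]
[([619.0, 385.0, 231.0], 0.75)]
[(-1.06, -0.22), (-1.07, -0.16), (-1.08, -0.09), (-1.08, -0.02), (-1.08, 0.05), (-1.07, 0.11), (-1.06, 0.18), (-1.05, 0.25), (-1.03, 0.31), (-1.01, 0.38), (-0.99, 0.44), (-0.96, 0.5), (-0.92, 0.56), (-0.89, 0.62), (-0.85, 0.67), (-0.8, 0.72)]
```

```bash
python3 -m handwheel '[[0,0,0,3,0,0,0],[0,0,0,3,0,0,0],[0,0,0,0.7,0,0,0],[0,0,0,0,0,0,0],[-1,0,0,0,0,0,0],[-1,0,0,0,0,0,0],[-1,0,0,0,0,0,0],[-1,0,0,0,0,0,0],[-1,0,0,0,0,0,0],[-1,0,0,0,0,0,0]]' 70
python3 -m handwheel '[[-1,0,-1.06,-0.22,0,0,0],[-1,0,-1.07,-0.16,0,0,0],[-1,0,-1.08,-0.09,0,0,0],[-1,0,-1.08,-0.02,0,0,0],[-1,0,-1.08,0.05,0,0,0],[-1,0,-1.07,0.11,0,0,0],[-1,0,-1.06,0.18,0,0,0],[-1,0,-1.05,0.25,0,0,0]]'
```

```text
time: 42.87
tool_pos: [620.2, 382.8, 234.4]
tcp_rot: [179.7, 0.0, 114.5]
ft_force: [0.0, -1.2, 7.1]
finger_gap: 9.3
grip_force: 68.7
time: 43.53
tool_pos: [543.0, 348.2, 234.5]
tcp_rot: [179.5, -0.1, 114.5]
ft_force: [-0.2, 1.3, 12.2]
finger_gap: 9.1
grip_force: 73.5
```

```bash
python3 -m handwheel '[[-1,0,-1.03,0.31,0,0,0],[-1,0,-1.01,0.38,0,0,0],[-1,0,-0.99,0.44,0,0,0],[-1,0,-0.96,0.5,0,0,0],[-1,0,-0.92,0.56,0,0,0],[-1,0,-0.89,0.62,0,0,0],[-1,0,-0.85,0.67,0,0,0],[-1,0,-0.8,0.72,0,0,0],[-1,0,0,0,0,0,0],[-1,0,0,0,0,0,0]]'
python3 - <<'E'
from h import *
p=sense()['tool_pos'];d=p-np.array([581,369,60]);r=-(d[0]*.91+d[1]*.415);print(p,r,d[2],np.arctan2(d[2],r)-.02,np.hypot(r,d[2]))
for c in('scene','top'):
  p=snapshot(c);print([(np.round(d['location']).tolist(),round(d['conf'],2)) for d in place_of(p,'lid_handle')[:2]])
E
```

```text
time: 44.37
tool_pos: [472.0, 315.7, 189.7]
tcp_rot: [-179.9, -0.0, 114.6]
ft_force: [-11.4, -5.6, 10.2]
finger_gap: 9.4
grip_force: 76.1
[472.02033489 315.74952232 189.65738291] 121.27044348143878 129.6573829103777 0.7988094374679742 177.53184898871848
[([469.0, 319.0, 183.0], 0.72)]
[([472.0, 318.0, 188.0], 0.85), ([402.0, -377.0, 3.0], 0.61)]
```

The lid is at about 0.78 rad. I'm releasing, lifting straight up, and clearing away.

```bash
python3 -m handwheel '[[0,0,0,0,0,0,0],[0,0,0,0,0,0,0],[0,0,0,0,0,0,0],[0,0,0,-1,0,0,0],[0,0,0,-3,0,0,0],[0,0,0,-4,0,0,0],[0,0,0,-3,0,0,0],[0,-4,0,0,0,0,0],[0,-4,0,0,0,0,0],[0,-4,0,0,0,0,0],[0,0,0,0,0,0,0],[0,0,0,0,0,0,0]]'
python3 - <<'E'
from h import *
for c in('scene','top'):
  p=snapshot(c)
  for q in('bolt1','lid_handle','pot_handle','paste_jar','tape_measure','drill_tin'):print(c,q,[(np.round(d['location']).tolist(),round(d['conf'],2)) for d in place_of(p,q)[:4]])
  if c=='scene':cv2.imwrite('pics/p14.png',cv2.resize(p['image'][150:350,180:440,::-1],None,fx=3,fy=3,interpolation=cv2.INTER_CUBIC))
s=sense();print(s['tool_pos'],s['ft_force'])
E
```

```text
time: 45.57
tool_pos: [524.2, 204.9, 298.8]
tcp_rot: [179.9, 0.0, 114.3]
ft_force: [-0.2, 0.6, 0.2]
finger_gap: 42.6
grip_force: 0.0
scene bolt1 [([520.0, 342.0, 6.0], 0.68), ([487.0, -67.0, 103.0], 0.66), ([495.0, 319.0, 24.0], 0.64), ([551.0, 355.0, 2.0], 0.54)]
scene lid_handle [([473.0, 316.0, 185.0], 0.96)]
scene pot_handle [([496.0, -272.0, 94.0], 0.9)]
scene paste_jar [([729.0, 21.0, 0.0], 0.82)]
scene tape_measure [([405.0, -378.0, 3.0], 0.89)]
scene drill_tin [([730.0, 191.0, 1.0], 0.62)]
top bolt1 []
top lid_handle [([470.0, 320.0, 184.0], 0.61)]
top pot_handle [([494.0, -271.0, 100.0], 0.78)]
top paste_jar [([734.0, 18.0, 0.0], 0.7)]
top tape_measure [([404.0, -379.0, 3.0], 0.93)]
top drill_tin [([731.0, 195.0, 0.0], 0.94)]
[523.11238903 206.86814758 297.8679778 ] [-0.25939826  1.09687731 -0.26057037]
```

View pics/p14.png

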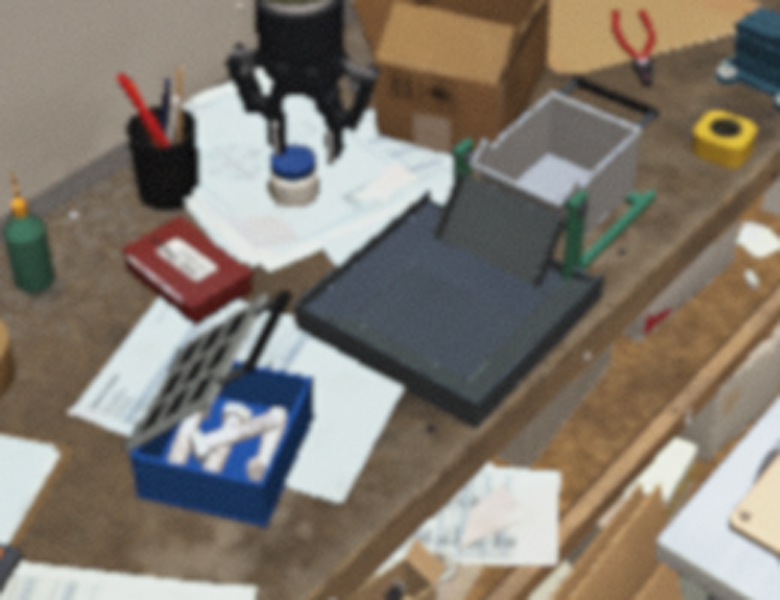

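The lid stands at about 45° with four bolts in the box (crop (225,435)). The tray is empty, the pot is upright, and the jar, tape and tin are unmoved. Handing in.

```bash
python3 -c "
from bench import hand_in
print(hand_in())"
```

```text
the job is handed in; nothing more can be done
None
```

I handed the job in at about 46 s, but the judge's verdict was not shown: by my last camera check the pot was emptied into the tray and is upright again, all four bolts are in the drying box, its lid is at about 45°, and the jar, tape measure and red tin have not moved.

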